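# Rock the heavy grinding bowl over to empty its balls into the tray

### The job

Empty the dark steel grinding balls out of the grinding bowl into the white tray: the bowl is too heavy to lift about, so rock it (its blue handle is there for that) on the front edge of its foot, towards the tray, until all five balls have rolled out into the tray, then lower it gently back onto its foot, standing flat on its rubber pad about where it stood, and let go. Keep the front edge of the foot on the pad all the while, leave the tray where it stands, and do not disturb the other things on the bench.

Things in the scene. Friction and masses are not known exactly. Their poses are not given: they have to be found in the camera images.
- bowl: Heavy grinding bowl, about 1.5 kg, loose: white ceramic dish in a steel jacket, 156 mm across the rim, 75 mm high, on a square steel foot 100 x 100 x 16 mm; stands on the pad. Origin: centre of the foot's underside; z up, +x to the handle, -x to the side over which it pours. Its mass lies low: tilted less than about 45 degrees it falls back onto its foot unless held.
- bowl_handle (a point): Grip point: middle of the flat blue grip bar at the bowl's back, [112, 0, 60] mm in the bowl frame, axes as the bowl's. The bar runs 73 mm along y between two side arms; 10 mm thick across x (pinch it so), 24 mm tall, its top leaning 8 deg outward (+x). 29 mm gap to the rim for the inner finger. Flat, so it cannot turn in the grip: the gripper leans over with the bowl.
- bowl_toe (a point): Middle of the front lower edge of the bowl's foot, [-50, 0, 0] mm in the bowl frame, axes as the bowl's. The edge runs along y for 100 mm: the line about which the bowl is rocked. Rocking starts with about 6 N upward at the handle.
- bowl_lip (a point): Front point of the bowl's rim, [-74, 0, 75] mm in the bowl frame, over which the balls leave. Inside the bowl: flat floor of 28 mm radius, 43 mm up, then a cone rising at 37 degrees to the rim, so the balls roll out at a tilt of 45 to 50 degrees; the lip then stands over the tray, clear of its wall.
- rubber_pad: Black rubber and cork anti-vibration pad 150 x 150 x 20 mm, fixed on the bench. Origin: centre of its underside, z up, +x roughly the bowl's +x; its top is 20 mm above the bench.
- tray: White open tray 178 (x) x 248 (y) x 31 mm, walls 3 mm, inner floor 162 x 232 mm, 3 mm above the bench; loose, 0.4 kg, stands on the bench in front of the pad. Origin: centre of its underside, z up; its +x side is the long wall next to the bowl.
- ball_1: One of five dark steel grinding balls, diameter 25 mm, 64 g, origin at its centre; starts in the bowl.
- ball_2: One of five dark steel grinding balls, diameter 25 mm, 64 g, origin at its centre; starts in the bowl.
- ball_3: One of five dark steel grinding balls, diameter 25 mm, 64 g, origin at its centre; starts in the bowl.
- ball_4: One of five dark steel grinding balls, diameter 25 mm, 64 g, origin at its centre; starts in the bowl.
- ball_5: One of five dark steel grinding balls, diameter 25 mm, 64 g, origin at its centre; starts in the bowl.
- marker: Bystander: black marker pen, 133 mm long and 14 mm thick, lying on the bench beside the pad. Origin at its middle, underside.
- counter: Bystander: round white hand tally counter, 52 x 53 x 22 mm, on the bench on the far side of the pad. Origin at its middle, underside.
- oil: Bystander: small brown glass bottle with black cap, 27 mm across, 56 mm high, standing on the bench. Origin at the centre of its underside.

How it is judged:
By the outcome, as a careful person would: the job done as asked, in the order asked, and still so for the second after the job is handed in, with the robot touching nothing.
It also fails if it takes over 45 s, if anything falls off the work surface, if the arm or the gripper's body presses on something with over 40 N, if the wrist force passes 120 N, or if a joint passes its speed limit or range.

### The arm

A 7-joint arm with a two-finger parallel gripper is mounted at the origin on a cart in front of the work surface, level with it; the furniture and walls round the work are solid. World frame = base frame: x ahead of the robot, y to its left, z up, the work surface at z = 0. Lengths are in m, angles in degrees, forces in N, time in s.
With the tool pointing down it reaches from about 0.425 to 0.95 m from the base axis. Payload 16.7 kg.
Tool frame: the origin (TCP) lies between the finger pads; the fingertips stand 19 mm ahead of it and the grasp point (between the pads) is the TCP; z points along the fingers, y is the line along which they close (so a half turn about z gives the same grasp; the last joint's range is limited). The gripper opens to 94 mm and grips with 3 to 60 N. Pads are 16 mm wide; open, the fingers measure 119 mm over their backs; the gripper's body (75 mm by 177 mm) begins 78 mm behind the grasp point.
Start: joints at [-74.742, 24.414, 4.234, 92.017, -1.954, 63.644, -3.845], TCP at [0.273, 0.617, 0.224] pointing down, gripper open.
Joint ranges: [-163.25, 163.25], [-28.42, 122.38], [-70.27, 78.77], [12.13, 141.07], [-58.53, 238.53], [9.26, 117.41], [-156.51, 156.51]. Speed limits (degrees/s): [108.29, 108.29, 136.94, 136.94, 172.46, 172.46, 172.46].

### API

Orientations are given as [roll, pitch, yaw] about the fixed x, y, z axes, in that order (R = Rz(yaw) Ry(pitch) Rx(roll)).
In Python, from workcell import robot, vision, order, monitor gives the robot as it stands (robot), with the cameras (vision), the job (order) and the readings (monitor).
- The arm moves only by the tool jog_arm, called after ">>>" by a JSON object that holds its "fn" and its "kwargs". Schema: {"type":"object","properties":{"increments":{"type":"array","items":{"type":"object","properties":{"pos":{"type":"array","items":{"type":"number"},"minItems":3,"maxItems":3},"yaw":{"type":"number"}},"additionalProperties":false},"minItems":1,"maxItems":12},"aperture":{"type":"number"},"grip_force":{"type":"number"},"only":{"type":"string"},"quiet":{"type":"boolean"},"lines":{"type":"string"}},"required":["increments"],"additionalProperties":false}. increments is a list of rows, 1 to 12 of them, each an object with the fields pos (a list: dx, dy, dz in fractions of the full range, 1 being 0.75 m), yaw (a turn about the tool's z in shares of 180 degrees (1.0 is 180 degrees)); a field left out counts as zero; each row is the pose to reach, as a shift and turn from the pose commanded when the call began, along the tool's axes at that moment; what a row does not reach only later rows make up. A row lasts 1/12 s, in which the tool goes at most 0.0417 m and 7.16 degrees, less where a joint would pass 70% of its speed; a pose out of reach is approached as far as the arm can. aperture is the finger opening in m, set as the call begins (left out keeps the last). The fingers move at their own pace and stop on an object; grip_force is the grip in N (left out, the last holds). Time passes only in rows, so rows that do not move let the fingers close. The tool returns the time, the measured TCP pose, the force, the opening and the grip force at its end. only (a regular expression) keeps the lines of the reply that match it, lines (a string "A,B") keeps lines A to B, and quiet returns only ok. Shift and turn numbers lie between -1 and 1, and a call with a number outside is refused. Input that does not fit is refused with a message, and nothing moves.
- monitor.read_state(): the state, without advancing time (a new reading comes with each control period).
- vision.camera(name): name is "scene" or "top" or "wrist"; returns the picture (420x560x3 uint8, red, green, blue); there is no depth.
- vision.calibration(name): a dict with "mtx" (3x3 intrinsics, pixels), "eye" and "orientation" of the camera in the world; the wrist camera has in their place "hand_eye" (4x4, takes a point from camera to tool coordinates, whose origin is the TCP and whose axes are the flange's). Camera axes: x right, y down, z forward; pixel columns grow to the right and rows downward; lengths in m; the calibration is good to about 2 mm. A picture is of the moment at which its call begins: read the wrist's pose just before it. calibration takes no time and is no camera call.
- order.hand_in(): hands the job in; it is judged then, once.
The state is a dict: "clock": time; "joint_pos": joint angles; "joint_vel": joint speeds; "tau": joint torques, N m; "position": TCP position; "tcp_rot": TCP orientation; "force": force on the tool from outside, world axes, zero at the start; "ft_torque": the same for the moment, N m; "grip_width": finger opening in m; "grasp_force": force on a finger pad.
Only numpy, scipy, OpenCV 4.12 (cv2) and the standard library are available. Lean on these libraries where they do the work, as an engineer would, in place of code of your own. Each camera call takes 0.05 s, during which the arm holds its last target. There are 200 camera calls.

## Working session

There is one attempt and no reset: what is moved stays moved. The work goes in short steps, Python scripts to look and compute and a tool call to move; the robot and the scene stay as the last step left them, time stands still between calls to the robot, and variables do not carry over. Pictures are saved under pics/ and viewed, at most 12 in all, crops included, and the job is handed in when it is done.

```bash
ls; mkdir -p pics; python3 - <<'E'
from workcell import robot, vision, order, monitor
import cv2
for n in("scene","top"):
    cv2.imwrite(f"pics/{n}0.png",vision.camera(n)[:,:,::-1]); c=vision.calibration(n); print(n,c)
print(vision.calibration("wrist")); s=monitor.read_state(); print(s)
E
```

```text
pics
workcell.py
scene {'mtx': array([[429.83870744,   0.        , 271.90542052],
       [  0.        , 429.83870744, 209.73547993],
       [  0.        ,   0.        ,   1.        ]]), 'eye': array([-0.08669564, -0.65563556,  0.51178312]), 'orientation': array([-113.88477033,    1.53216552,  -41.34292398])}
top {'mtx': array([[407.71731536,   0.        , 280.04346623],
       [  0.        , 407.71731536, 218.20113695],
       [  0.        ,   0.        ,   1.        ]]), 'eye': array([0.43715691, 0.06365692, 0.97516072]), 'orientation': array([-172.90581404,   -0.33381288,  -90.93667317])}
{'mtx': array([[346.62634127,   0.        , 281.15567442],
       [  0.        , 346.62634127, 212.27083195],
       [  0.        ,   0.        ,   1.        ]]), 'hand_eye': array([[-7.00042268e-04, -9.62161136e-01, -2.72480200e-01,
         7.98297001e-02],
       [ 9.99999635e-01, -5.40338021e-04, -6.61148108e-04,
        -4.92372384e-04],
       [ 4.88899602e-04, -2.72480563e-01,  9.62161163e-01,
        -1.61096127e-01],
       [ 0.00000000e+00,  0.00000000e+00,  0.00000000e+00,
         1.00000000e+00]])}
{'clock': 0.1, 'joint_pos': array([-74.74331399,  24.4466448 ,   4.23022435,  92.04480029,
        -1.95346422,  63.64423882,  -3.84199338]), 'joint_vel': array([ 0.04633373, -0.06909964, -0.00193851, -0.16580529, -0.00397004,
       -0.03281592,  0.01093201]), 'tau': array([ 8.20971007e-03, -9.37459517e+01,  3.67658615e+00, -4.55043125e+01,
       -4.87202452e-02,  1.68026879e-02,  1.07511803e-04]), 'position': array([0.27250533, 0.61717062, 0.22386733]), 'tcp_rot': array([-1.79936564e+02,  4.22135694e-03,  1.56179713e+02]), 'force': array([-0.76638489,  0.19004482,  0.53736322]), 'ft_torque': array([-0.03026572,  0.00889713,  0.03434433]), 'grasp_force': 0.0, 'grip_width': 0.0940404370671701}
```

View pics/scene0.png

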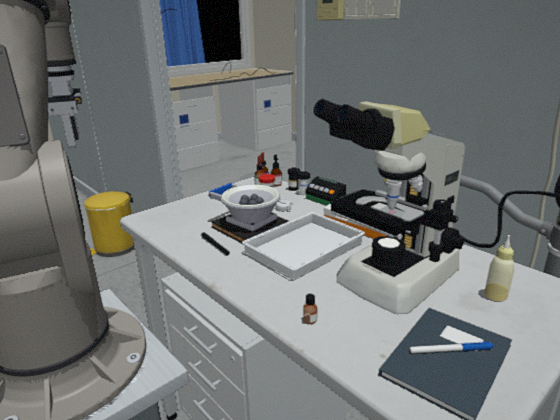

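View pics/top0.png

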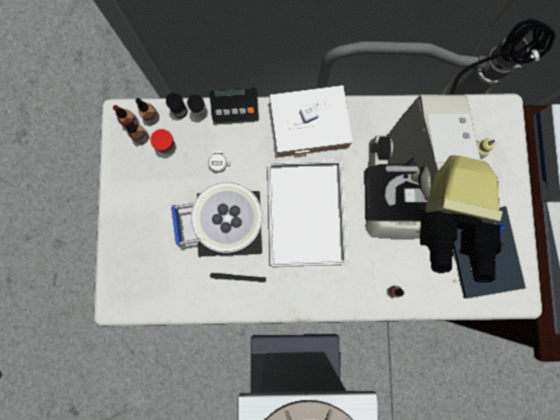

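The scene picture shows the bowl on its pad at (249,205) with its blue handle at (225,190), and the tray at (303,244). In the top picture the blue bar is at (177,225), the bowl at (227,217) with five balls near (229,217), the tray at (306,214), the marker at (238,277) and the counter at (217,162).

Rows cannot tilt the tool. I may have to pinch the handle across its ends, closing along bowl y, so that it pivots between the pads. I'll measure first.

```bash
cat > h.py <<'E'
import numpy as np,cv2
from scipy.spatial.transform import Rotation as R
from workcell import robot, vision, order, monitor
def rpy(a): return R.from_euler('xyz',a,degrees=True).as_matrix()
def cam(n):
    c=vision.calibration(n)
    if n=="wrist":
        s=monitor.read_state(); T=np.eye(4);T[:3,:3]=rpy(s["tcp_rot"]);T[:3,3]=s["position"]; T=T@c["hand_eye"]; M,e=T[:3,:3],T[:3,3]
    else: M,e=rpy(c["orientation"]),np.array(c["eye"])
    return vision.camera(n),c["mtx"],M,e
def cast(C,px,z):
    px=np.atleast_2d(px).astype(float); d=np.c_[px,np.ones(len(px))]@np.linalg.inv(C[1]).T@C[2].T
    return C[3]+d*((z-C[3][2])/d[:,2])[:,None]
def proj(C,P):
    q=(np.atleast_2d(P)-C[3])@C[2]@C[1].T; return q[:,:2]/q[:,2:]
def blue(im,lo=(105,120,60),hi=(125,255,255)):
    return cv2.inRange(cv2.cvtColor(im,cv2.COLOR_RGB2HSV),lo,hi)
def big(m):
    return max(cv2.findContours(m,cv2.RETR_EXTERNAL,cv2.CHAIN_APPROX_NONE)[0],key=cv2.contourArea)[:,0]
E
python3 - <<'E'
from h import *
C=cam("top"); im=C[0]
m=blue(im); m[:, :150]=0; m[:,215:]=0
c=big(m); P=cast(C,c,.092)[:,:2].astype(np.float32)
r=cv2.minAreaRect(P); print("handle blob",r, cast(C,c.mean(0),.092))
print("box",cv2.boxPoints(r).round(4).tolist())
g=cv2.cvtColor(im,cv2.COLOR_RGB2GRAY)
# pad: dark in region
d=(g<60).astype(np.uint8); d[:190]=0; d[260:]=0; d[:,:196]=0; d[:,264:]=0
c=np.argwhere(d)[:,::-1]; r=cv2.minAreaRect(cast(C,c,.02)[:,:2].astype(np.float32)); print("pad",r)
# tray
b=(im.min(2)>215).astype(np.uint8)*255; 
cv2.imwrite("pics/crop_top.png",cv2.resize(im[150:300,150:360,::-1],None,fx=3.8,fy=3.8,interpolation=cv2.INTER_CUBIC))
E
```

```text
handle blob ((0.5361698865890503, 0.28332802653312683), (0.08021263033151627, 0.010560616850852966), 8.411351203918457) [[0.53605308 0.28373752 0.092     ]]
box [[0.49570000171661377, 0.2827000021934509], [0.49729999899864197, 0.27219998836517334], [0.5766000151634216, 0.2840000092983246], [0.5751000046730042, 0.29440000653266907]]
pad ((0.5454892516136169, 0.17796257138252258), (0.14463698863983154, 0.1452506184577942), 1.7454063892364502)
```

View pics/crop_top.png

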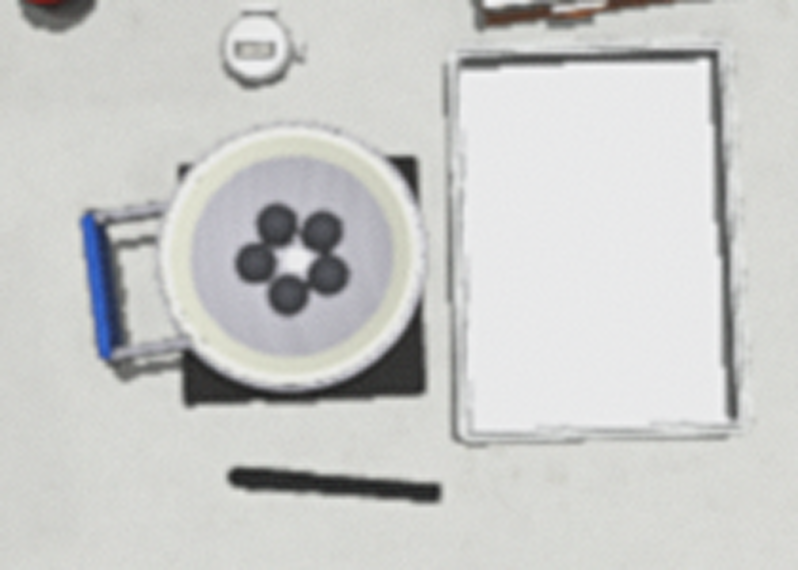

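The enlarged top crop shows the handle's bar from (90,215) to (105,355), with a thin grey arm at each end, about 80 mm overall. That fits inside the 94 mm opening. The balls form a ring round (293,258).

Plan: straddle the bar end to end.

```bash
cat >> h.py <<'E'
def rel(p,yaw=None):
    s=monitor.read_state(); M=rpy(s["tcp_rot"]); print("at",s["position"].round(4),s["tcp_rot"].round(2),"rel tool",(M.T@(np.array(p)-s["position"])).round(4), "turn",None if yaw is None else round(-(yaw-s["tcp_rot"][2]),2))
E
python3 - <<'E'
from h import *
rel([.536,.283,.2],98.4)
C=cam("top"); print(cast(C,[[227.1,217.6]],.095))
E
```

```text
at [0.2726 0.6172 0.224 ] [-1.7995e+02  1.0000e-02  1.5617e+02] rel tool [-0.376  -0.1993  0.0242] turn 57.77
[[0.5497146  0.17181419 0.095     ]]
```

The rows are not in the units I measure in: shifts go in shares of 0.75 m and turns go in shares of 180 degrees. I convert before sending: -0.376 m is -0.5013, -0.365 m is -0.4867, 57.5 degrees is 0.3194.

>>> {"fn": "jog_arm", "kwargs": {"increments": [{"pos": [-0.04,-0.02,0],"yaw": 0.0278},{"pos": [-0.08,-0.04,0],"yaw": 0.0556},{"pos": [-0.1267,-0.0667,0],"yaw": 0.0833},{"pos": [-0.1733,-0.0933,0],"yaw": 0.1111},{"pos": [-0.22,-0.1173,0.0067],"yaw": 0.1389},{"pos": [-0.2667,-0.1413,0.0133],"yaw": 0.1667},{"pos": [-0.3133,-0.1667,0.02],"yaw": 0.1944},{"pos": [-0.36,-0.1907,0.0267],"yaw": 0.2222},{"pos": [-0.4067,-0.216,0.032],"yaw": 0.25},{"pos": [-0.4533,-0.24,0.032],"yaw": 0.2778},{"pos": [-0.4867,-0.2573,0.032],"yaw": 0.3056},{"pos": [-0.5013,-0.2653,0.032],"yaw": 0.3194}], "aperture": 0.094}}

```text
clock: 1.2
position: [0.5386, 0.2793, 0.2006]
tcp_rot: [180.0, 0.1, 98.1]
force: [0.2, -1.1, -0.4]
grip_width: 0.0942
grasp_force: 0.0
```

>>> {"fn": "jog_arm", "kwargs": {"increments": [{},{},{}]}}

```text
clock: 1.45
position: [0.5353, 0.285, 0.2003]
tcp_rot: [-180.0, -0.0, 98.9]
force: [-0.1, 0.5, 0.1]
grip_width: 0.0937
grasp_force: 0.0
```

```bash
python3 - <<'E'
from h import *
C=cam("wrist"); cv2.imwrite("pics/w1.png",C[0][:,:,::-1])
rel([.536,.283,.08],98)
c=big(blue(C[0])); 
for z in(.092,.068): r=cv2.minAreaRect(cast(C,c,z)[:,:2].astype(np.float32)); print(z,r)
E
```

```text
at [0.5352 0.2852 0.2003] [-1.7997e+02 -2.0000e-02  9.8880e+01] rel tool [-0.0023  0.0006  0.1203] turn 0.88
0.092 ((0.5506314039230347, 0.28796425461769104), (0.04778137430548668, 0.006745690945535898), 8.834136009216309)
0.068 ((0.5531425476074219, 0.2812729477882385), (0.05203782767057419, 0.007346625439822674), 8.83452320098877)
```

View pics/w1.png

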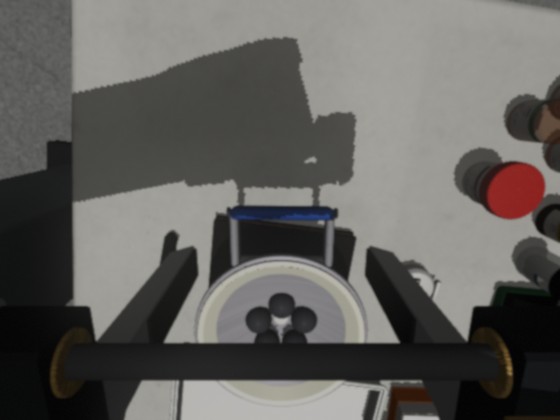

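The wrist picture shows the bar from about (229,213) to (338,213), both arms, and the fingers open on either side. The shaded blue split my mask, so I'll widen it and recentre.

```bash
python3 - <<'E'
from h import *
C=cam("wrist"); m=blue(C[0],(100,90,25),(130,255,255)); m=cv2.morphologyEx(m,cv2.MORPH_CLOSE,np.ones((3,9)))
c=big(m); print(c.min(0),c.max(0))
s=monitor.read_state(); M=rpy(s["tcp_rot"])
P=cast(C,c,.092); q=(P-s["position"])@M; print("tool-frame extents",q.min(0).round(4),q.max(0).round(4)); r=cv2.minAreaRect(P[:,:2].astype(np.float32)); print(r)
E
```

```text
[231 207] [333 220]
tool-frame extents [-0.0036 -0.0415  0.1084] [0.0073 0.0412 0.1084]
((0.53484046459198, 0.28651508688926697), (0.08266725391149521, 0.010898971930146217), 8.1104097366333)
```

Scaled: 0.12 m is 0.16, 0.015 m is 0.02, 0.5 degrees is 0.0028.

>>> {"fn": "jog_arm", "kwargs": {"increments": [{"pos": [0,0,0.02],"yaw": 0.0028},{"pos": [0,0,0.0467],"yaw": 0.0028},{"pos": [0,0,0.0733],"yaw": 0.0028},{"pos": [0,0,0.1],"yaw": 0.0028},{"pos": [0,0,0.12],"yaw": 0.0028},{"pos": [0,0,0.1333],"yaw": 0.0028},{"pos": [0,0,0.144],"yaw": 0.0028},{"pos": [0,0,0.152],"yaw": 0.0028},{"pos": [0,0,0.1573],"yaw": 0.0028},{"pos": [0,0,0.16],"yaw": 0.0028},{"pos": [0,0,0.16],"yaw": 0.0028},{"pos": [0,0,0.16],"yaw": 0.0028}]}}

```text
clock: 2.55
position: [0.5364, 0.2836, 0.0809]
tcp_rot: [180.0, -0.0, 98.2]
force: [-0.4, 0.4, 0.1]
grip_width: 0.0939
grasp_force: 0.0
```

```bash
python3 - <<'E'
from h import *
C=cam("wrist"); cv2.imwrite("pics/w2.png",C[0][:,:,::-1])
rel([.536,.283,.08],98)
E
```

```text
at [0.5365 0.2837 0.081 ] [ 1.7996e+02 -2.0000e-02  9.8170e+01] rel tool [-0.0006 -0.0006  0.001 ] turn 0.17
```

View pics/w2.png

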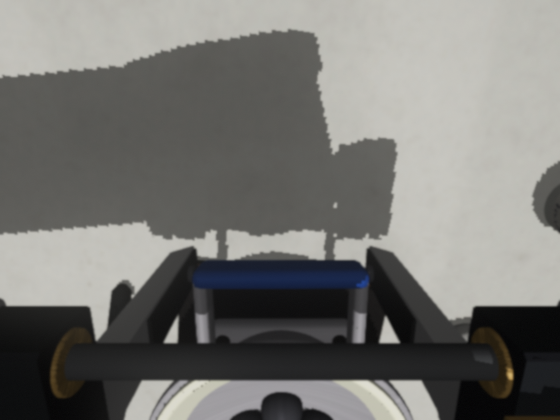

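The wrist picture shows the fingers straddling the blue bar's ends (195–367, row 273) with a small gap on each side. Now I'll close.

>>> {"fn": "jog_arm", "kwargs": {"increments": [{},{},{},{},{},{}], "aperture": 0.07, "grip_force": 15}}

```text
clock: 3.1
position: [0.5364, 0.2837, 0.0809]
tcp_rot: [180.0, -0.0, 98.2]
force: [-1.9, -0.1, 6.2]
grip_width: 0.0871
grasp_force: 15.0
```

>>> {"fn": "jog_arm", "kwargs": {"increments": [{},{},{},{}], "aperture": 0.06, "grip_force": 40}}

```text
clock: 3.43
position: [0.5364, 0.2837, 0.0809]
tcp_rot: [180.0, -0.0, 98.2]
force: [-2.3, 0.3, 5.9]
grip_width: 0.0866
grasp_force: 40.0
```

Scaled: -0.04 m is -0.0533, -0.0272 m is -0.0363.

>>> {"fn": "jog_arm", "kwargs": {"increments": [{"pos": [-0.0013,0,-0.0033]},{"pos": [-0.0027,0,-0.0073]},{"pos": [-0.0053,0,-0.0133]},{"pos": [-0.008,0,-0.0184]},{"pos": [-0.0124,0,-0.0273]},{"pos": [-0.0171,0,-0.0363]},{"pos": [-0.0224,0,-0.0448]},{"pos": [-0.028,0,-0.0533]},{"pos": [-0.028,0,-0.0533]},{"pos": [-0.028,0,-0.0533]}]}}

```text
clock: 4.27
position: [0.5392, 0.2619, 0.1207]
tcp_rot: [-180.0, 0.0, 98.1]
force: [0.4, -4.9, -8.3]
grip_width: 0.0869
grasp_force: 40.0
```

```bash
python3 - <<'E'
from h import *
for n in("scene","wrist"):
    C=cam(n); cv2.imwrite(f"pics/{n}3.png",(C[0][:,:,::-1] if n=="wrist" else cv2.resize(C[0][150:300,150:400,::-1],None,fx=3,fy=3)))
E
```

```text
(no output)
```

View pics/scene3.png

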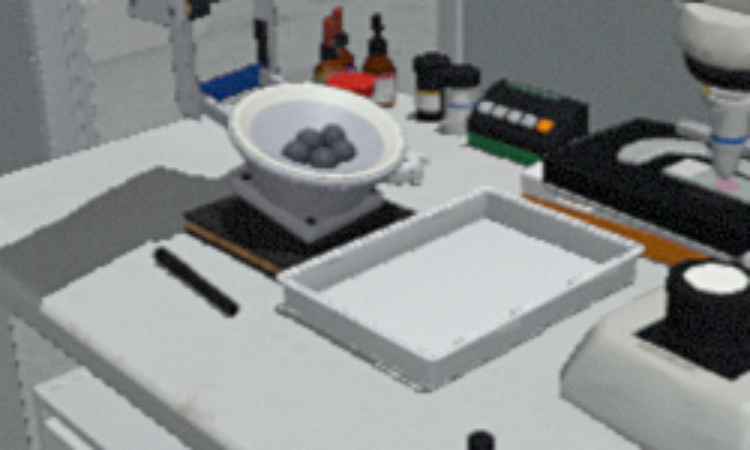

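The enlarged scene crop shows the bowl tilted about 15°. Its front foot edge is on the pad at about (310,238), the balls are still inside, and the handle is pivoting between the fingers. The tray has not moved. Continuing to 35°.

Scaled: -0.0436 m is -0.0581, -0.0422 m is -0.0563.

>>> {"fn": "jog_arm", "kwargs": {"increments": [{"pos": [-0.0067,0,-0.008]},{"pos": [-0.0133,0,-0.0159]},{"pos": [-0.0204,0,-0.0233]},{"pos": [-0.0273,0,-0.0305]},{"pos": [-0.0347,0,-0.0375]},{"pos": [-0.0421,0,-0.0441]},{"pos": [-0.05,0,-0.0504]},{"pos": [-0.0581,0,-0.0563]},{"pos": [-0.0581,0,-0.0563]},{"pos": [-0.0581,0,-0.0563]}]}}

```text
clock: 5.2
position: [0.5456, 0.2192, 0.163]
tcp_rot: [180.0, -0.0, 98.1]
force: [-0.7, -2.1, -7.0]
grip_width: 0.0862
grasp_force: 40.0
```

```bash
python3 - <<'E'
from h import *
C=cam("scene"); cv2.imwrite("pics/scene4.png",cv2.resize(C[0][130:300,150:400,::-1],None,fx=3,fy=3))
E
```

```text
(no output)
```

View pics/scene4.png

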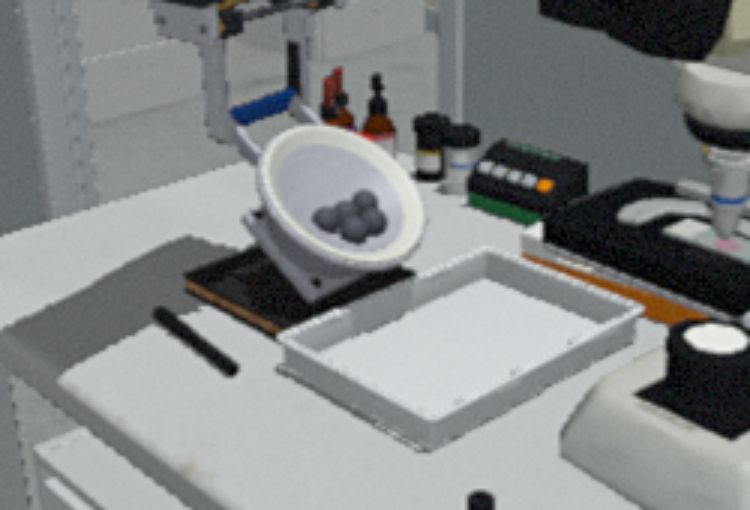

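The crop shows about 35° of tilt. The front foot edge is on the pad near (313,300), the balls are against the front cone at (355,215), and the lip is over the tray wall. Now I'll tilt slowly through the pouring angle.

Scaled: -0.0331 m is -0.0441, -0.0262 m is -0.0349.

>>> {"fn": "jog_arm", "kwargs": {"increments": [{"pos": [-0.004,0,-0.0028]},{"pos": [-0.0083,0,-0.0056]},{"pos": [-0.0127,0,-0.0083]},{"pos": [-0.0171,0,-0.0107]},{"pos": [-0.0207,0,-0.0127]},{"pos": [-0.0241,0,-0.0145]},{"pos": [-0.0277,0,-0.0164]},{"pos": [-0.0313,0,-0.0181]},{"pos": [-0.0349,0,-0.0199]},{"pos": [-0.0387,0,-0.0215]},{"pos": [-0.0424,0,-0.0231]},{"pos": [-0.0441,0,-0.0239]}]}}

```text
clock: 6.25
position: [0.5502, 0.1864, 0.1808]
tcp_rot: [180.0, -0.0, 98.2]
force: [1.1, 0.0, -9.7]
grip_width: 0.0866
grasp_force: 40.0
```

>>> {"fn": "jog_arm", "kwargs": {"increments": [{},{},{"pos": [-0.0019,0,-0.0007]},{"pos": [-0.0037,0,-0.0015]},{"pos": [-0.0057,0,-0.0021]},{"pos": [-0.0076,0,-0.0029]},{"pos": [-0.0095,0,-0.0036]},{"pos": [-0.0095,0,-0.0036]},{"pos": [-0.0095,0,-0.0036]},{"pos": [-0.0095,0,-0.0036]},{"pos": [-0.0095,0,-0.0036]},{"pos": [-0.0095,0,-0.0036]}]}}

```text
clock: 7.25
position: [0.5511, 0.1798, 0.1832]
tcp_rot: [-180.0, 0.0, 98.2]
force: [0.6, -0.2, -8.7]
grip_width: 0.0866
grasp_force: 40.0
```

```bash
python3 - <<'E'
from h import *
C=cam("scene"); cv2.imwrite("pics/scene5.png",cv2.resize(C[0][130:300,150:400,::-1],None,fx=3,fy=3))
E
```

```text
(no output)
```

View pics/scene5.png

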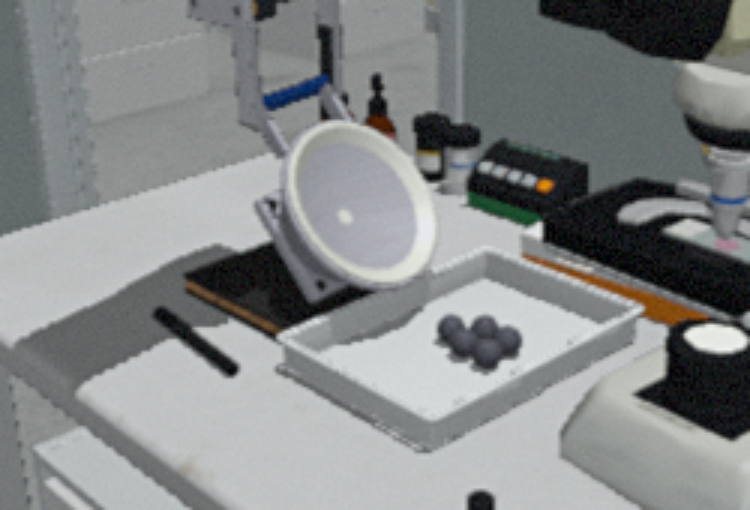

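The crop shows all five balls lying in the tray around (480,342), the bowl empty, its foot edge still on the pad at (315,300) and the tray unmoved. I'll lower it along the same arc.

Scaled: 0.0736 m is 0.0981, 0.0686 m is 0.0915.

>>> {"fn": "jog_arm", "kwargs": {"increments": [{"pos": [0.0095,0,0.0036]},{"pos": [0.0187,0,0.0076]},{"pos": [0.0277,0,0.012]},{"pos": [0.0365,0,0.0168]},{"pos": [0.0453,0,0.022]},{"pos": [0.0536,0,0.0275]},{"pos": [0.0616,0,0.0333]},{"pos": [0.0696,0,0.0396]},{"pos": [0.0771,0,0.0463]},{"pos": [0.0844,0,0.0532]},{"pos": [0.0915,0,0.0604]},{"pos": [0.0981,0,0.0679]}]}}

```text
clock: 8.3
position: [0.5406, 0.2533, 0.1318]
tcp_rot: [180.0, -0.0, 98.2]
force: [-1.2, 5.2, 1.4]
grip_width: 0.0866
grasp_force: 40.0
```

>>> {"fn": "jog_arm", "kwargs": {"increments": [{"pos": [0.0064,0,0.0079]},{"pos": [0.0123,0,0.0159]},{"pos": [0.0179,0,0.0241]},{"pos": [0.0232,0,0.0328]},{"pos": [0.028,0,0.0417]},{"pos": [0.0313,0,0.048]},{"pos": [0.034,0,0.054]},{"pos": [0.036,0,0.058]},{"pos": [0.0373,0,0.0617]},{"pos": [0.0383,0,0.0636]},{"pos": [0.0388,0,0.0649]},{"pos": [0.0388,0,0.0649]}]}}

```text
clock: 9.3
position: [0.5365, 0.2809, 0.0843]
tcp_rot: [-180.0, 0.0, 98.1]
force: [-6.0, -1.5, 13.5]
grip_width: 0.0866
grasp_force: 40.0
```

```bash
python3 - <<'E'
from h import *
C=cam("scene"); cv2.imwrite("pics/scene6.png",cv2.resize(C[0][150:300,150:350,::-1],None,fx=4,fy=4))
E
```

```text
(no output)
```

View pics/scene6.png

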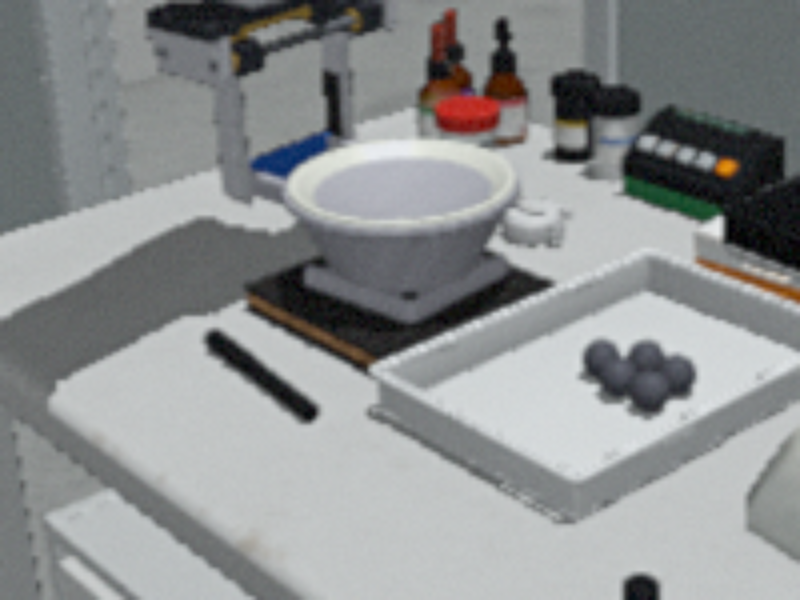

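The crop shows the bowl back on the pad looking level, the five balls in the tray near (640,375), and the marker and counter unmoved. The tool is pressing down with 13 N, so I'll ease up and reduce the grip before opening.

Scaled: -0.001 m is -0.0013, -0.0005 m is -0.0007.

>>> {"fn": "jog_arm", "kwargs": {"increments": [{"pos": [0,0,-0.0007]},{"pos": [0,0,-0.0013]},{"pos": [0,0,-0.0013]}]}}

```text
clock: 9.6
position: [0.5365, 0.2808, 0.0846]
tcp_rot: [-180.0, 0.0, 98.1]
force: [-0.6, -1.2, -4.4]
grip_width: 0.0867
grasp_force: 40.0
```

>>> {"fn": "jog_arm", "kwargs": {"increments": [{},{},{}], "grip_force": 10}}

```text
clock: 9.85
position: [0.5365, 0.2809, 0.0844]
tcp_rot: [-180.0, 0.0, 98.2]
force: [0.1, -3.4, -5.5]
grip_width: 0.087
grasp_force: 10.0
```

>>> {"fn": "jog_arm", "kwargs": {"increments": [{},{},{}], "grip_force": 3}}

```text
clock: 10.1
position: [0.5365, 0.2812, 0.0846]
tcp_rot: [-180.0, 0.0, 98.2]
force: [-1.0, -3.0, -3.7]
grip_width: 0.0867
grasp_force: 3.0
```

Scaled: 0.001 m is 0.0013, 0.0005 m is 0.0007.

>>> {"fn": "jog_arm", "kwargs": {"increments": [{"pos": [0,0,0.0007]},{"pos": [0,0,0.0007]},{"pos": [0,0,0.0013]},{"pos": [0,0,0.0013]}]}}

```text
clock: 10.43
position: [0.5365, 0.2818, 0.0839]
tcp_rot: [180.0, -0.0, 98.2]
force: [-2.8, -1.5, 4.4]
grip_width: 0.0876
grasp_force: 3.0
```

>>> {"fn": "jog_arm", "kwargs": {"increments": [{},{},{},{}], "aperture": 0.094}}

```text
clock: 10.77
position: [0.5367, 0.2816, 0.0837]
tcp_rot: [180.0, -0.0, 98.2]
force: [-0.1, 0.8, 0.3]
grip_width: 0.0941
grasp_force: 0.0
```

```bash
python3 - <<'E'
from h import *
C=cam("wrist"); cv2.imwrite("pics/w7.png",C[0][:,:,::-1])
E
```

```text
(no output)
```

View pics/w7.png

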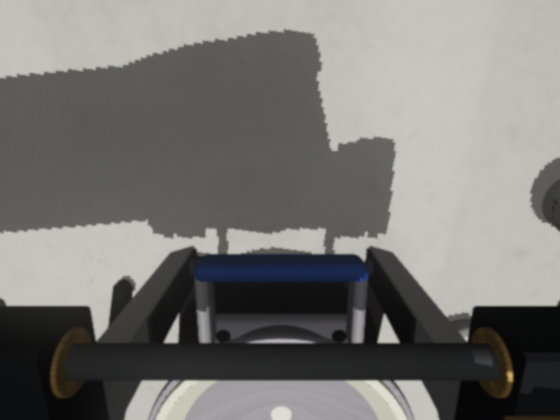

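The wrist picture shows the bar (196–367, row 268) free between the open fingers, the force near zero, and the bowl empty. I'll retreat straight up and check with the top camera.

Scaled: -0.115 m is -0.1533, -0.095 m is -0.1267.

>>> {"fn": "jog_arm", "kwargs": {"increments": [{"pos": [0,0,-0.0053]},{"pos": [0,0,-0.0133]},{"pos": [0,0,-0.0267]},{"pos": [0,0,-0.0467]},{"pos": [0,0,-0.0733]},{"pos": [0,0,-0.1]},{"pos": [0,0,-0.1267]},{"pos": [0,0,-0.1533]}]}}

```text
clock: 11.48
position: [0.5366, 0.2813, 0.2008]
tcp_rot: [180.0, -0.0, 98.2]
force: [-0.1, -0.1, -0.8]
grip_width: 0.0941
grasp_force: 0.0
```

>>> {"fn": "jog_arm", "kwargs": {"increments": [{"pos": [0.04,0,0]},{"pos": [0.0867,0,-0.0267]},{"pos": [0.1333,0,-0.0533]},{"pos": [0.1867,0,-0.0667]},{"pos": [0.24,0,-0.0667]},{"pos": [0.28,0,-0.0667]},{"pos": [0.2933,0,-0.0667]},{"pos": [0.2933,0,-0.0667]}]}}

```text
clock: 12.15
position: [0.5036, 0.5023, 0.2488]
tcp_rot: [-180.0, -0.0, 98.4]
force: [-0.7, -0.7, 0.4]
grip_width: 0.0945
grasp_force: 0.0
```

```bash
python3 - <<'E'
from h import *
C=cam("top"); im=C[0]
m=blue(im); m[:, :150]=0; m[:,215:]=0
c=big(m); P=cast(C,c,.092)[:,:2].astype(np.float32); print(cv2.minAreaRect(P))
a=cv2.imread("pics/top0.png")[150:300,150:360]; b=im[150:300,150:360,::-1]
cv2.imwrite("pics/cmp.png",cv2.resize(np.vstack([b,cv2.absdiff(a,b)]),None,fx=2,fy=2))
E
```

```text
((0.5370317101478577, 0.2837890684604645), (0.08205394446849823, 0.0103951096534729), 8.332085609436035)
```

View pics/cmp.png

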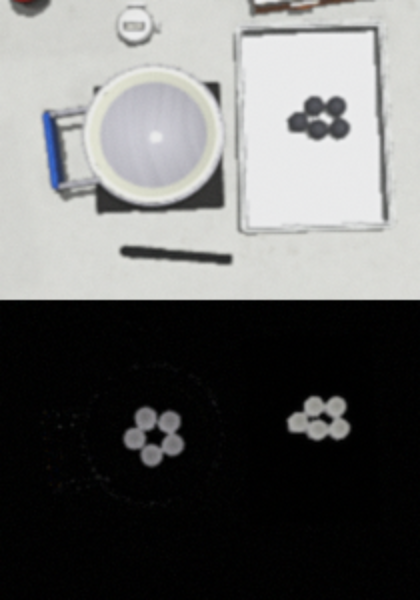

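The top view after the move and its difference from the first picture show that only the balls moved. All five are in the tray at about (320,118), and the bowl is back within about 1 mm. Handing in.

```bash
python3 -c "
from workcell import robot, vision, order, monitor
print(order.hand_in())"
```

```text
the job is handed in; nothing more can be done
None
```

I handed the job in at about 12 s: all five balls are in the tray, the bowl is back flat on its pad within about 1 mm of where it stood, and nothing else near it moved. I gripped the handle across its ends instead of across its thickness, because the jog rows cannot lean the gripper over.

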